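Sort loose fuses into a flap-covered crate and onto a ribbed bed

TASK

Sort the tubular fuses out of the bin: every white one goes right down into an empty compartment of the blue crate, only one to a compartment, and every red one goes onto the ribbed bed, lying at rest in a groove between two ribs. The crate's flaps hide which compartments are already full, so before you take a fuse out of the bin, press the flaps with the bare fingers until at least one empty compartment has given way. Leave the battery cell and the screwdriver in the bin, and all flaps shut.

Things in the scene. Friction and masses are not known exactly. Their poses are not given: they have to be found in the camera images.
- crate: blue crate fixed to the desk, 108 x 404 x 56 mm (x, y, z), five compartments in a row along its y axis, each under two grey spring flaps. Origin: middle of its underside. Two of the compartments, others each time, already hold a black module, which cannot be seen and leaves no room for a fuse. A fuse laid on shut flaps does not open them: carry it down between them, fingers and all
- bin: open black bin fixed to the desk, 248 x 206 x 38 mm outside, walls and bottom 4 mm. Origin: middle of its underside, x along its length. It stands to one side in front of the crate, left or right; the bed is on the other side
- bed: fixed ribbed metal bed, 130 x 176 mm. Origin: middle of its underside. Plate top at 8 mm; rim 14 mm high; seven half-round ribs, 4 mm high, along its x at y = 0, +-26, +-52, +-78 mm. A fuse fits between two ribs (y = +-13, +-39, +-65 mm), axis along x, 20 mm above the underside. Neighbouring grooves leave no room for a finger between two fuses
- cell0 (a point): middle of compartment 0 (y = +0.16 m in the crate's frame), at the flaps' top, 54 mm above the crate's underside; axes as the crate. Inside 100 mm (x) by 76 mm; the floor falls 0.15 rad from both sides to the middle line, where a fuse lies along x, axis 38 mm below this point. Pressed here, flaps stop within 10 mm over a module, but over an empty compartment give way 30 mm and more at 2 to 6 N
- cell1 (a point): middle of compartment 1 (y = +0.08 m in the crate's frame), at the flaps' top, 54 mm above the crate's underside; axes as the crate. Inside 100 mm (x) by 76 mm; the floor falls 0.15 rad from both sides to the middle line, where a fuse lies along x, axis 38 mm below this point. Pressed here, flaps stop within 10 mm over a module, but over an empty compartment give way 30 mm and more at 2 to 6 N
- cell2 (a point): middle of compartment 2 (y = +0.00 m in the crate's frame), at the flaps' top, 54 mm above the crate's underside; axes as the crate. Inside 100 mm (x) by 76 mm; the floor falls 0.15 rad from both sides to the middle line, where a fuse lies along x, axis 38 mm below this point. Pressed here, flaps stop within 10 mm over a module, but over an empty compartment give way 30 mm and more at 2 to 6 N
- cell3 (a point): middle of compartment 3 (y = -0.08 m in the crate's frame), at the flaps' top, 54 mm above the crate's underside; axes as the crate. Inside 100 mm (x) by 76 mm; the floor falls 0.15 rad from both sides to the middle line, where a fuse lies along x, axis 38 mm below this point. Pressed here, flaps stop within 10 mm over a module, but over an empty compartment give way 30 mm and more at 2 to 6 N
- cell4 (a point): middle of compartment 4 (y = -0.16 m in the crate's frame), at the flaps' top, 54 mm above the crate's underside; axes as the crate. Inside 100 mm (x) by 76 mm; the floor falls 0.15 rad from both sides to the middle line, where a fuse lies along x, axis 38 mm below this point. Pressed here, flaps stop within 10 mm over a module, but over an empty compartment give way 30 mm and more at 2 to 6 N
- white0: tubular fuse, 24 mm in diameter and 80 mm long, about 80 g, rigid, with white ceramic middle and metal end caps; it rolls. Origin: its centre; x along its axis. Lies flat in the bin at the start; may be absent
- white1: tubular fuse, 24 mm in diameter and 80 mm long, about 80 g, rigid, with white ceramic middle and metal end caps; it rolls. Origin: its centre; x along its axis. Lies flat in the bin at the start; may be absent
- white2: tubular fuse, 24 mm in diameter and 80 mm long, about 80 g, rigid, with white ceramic middle and metal end caps; it rolls. Origin: its centre; x along its axis. Lies flat in the bin at the start; may be absent
- red0: tubular fuse, 24 mm in diameter and 80 mm long, about 80 g, rigid, with red middle and metal end caps; it rolls. Origin: its centre; x along its axis. Lies flat in the bin at the start
- red1: tubular fuse, 24 mm in diameter and 80 mm long, about 80 g, rigid, with red middle and metal end caps; it rolls. Origin: its centre; x along its axis. Lies flat in the bin at the start
- battery: green and copper-coloured round battery cell, 14 mm in diameter and 51 mm long (along its y), lying in the bin. Origin: middle of its underside
- driver: small green screwdriver, 136 mm long, lying in the bin at its +x end. Origin: middle of its underside
- flap0 (a joint): the two flaps of compartment 0, 36 mm wide each, hinged at its +y and -y sides and geared to move together: 0 shut (level), grows as they swing down into the compartment, 1.5 rad hanging; they are slick and spring shut
- flap1 (a joint): the two flaps of compartment 1, 36 mm wide each, hinged at its +y and -y sides and geared to move together: 0 shut (level), grows as they swing down into the compartment, 1.5 rad hanging; they are slick and spring shut
- flap2 (a joint): the two flaps of compartment 2, 36 mm wide each, hinged at its +y and -y sides and geared to move together: 0 shut (level), grows as they swing down into the compartment, 1.5 rad hanging; they are slick and spring shut
- flap3 (a joint): the two flaps of compartment 3, 36 mm wide each, hinged at its +y and -y sides and geared to move together: 0 shut (level), grows as they swing down into the compartment, 1.5 rad hanging; they are slick and spring shut
- flap4 (a joint): the two flaps of compartment 4, 36 mm wide each, hinged at its +y and -y sides and geared to move together: 0 shut (level), grows as they swing down into the compartment, 1.5 rad hanging; they are slick and spring shut
There are look-alikes about, which are no part of the job. What is shaped like the battery but yellow is not meant.

How it is judged:
By the outcome, as a careful person would: the job done as asked, in the order asked, and still so for the second after the job is handed in, with the robot touching nothing.
Of module0, module1, module2, module3, module4 only 2 to 2 are there at a start; the rules pass over those that are not, and their reading is None.
Of white0, white1, white2 only 2 to 3 are there at a start; the rules pass over those that are not, and their reading is None.
At some moment in a run one of white0, white1, white2, red0, red1 may be knocked a few centimetres aside while the robot is not near it.
It also fails if it takes over 210 s, if anything falls off the work surface, if the arm or the gripper's body presses on something with over 40 N, if the wrist force passes 120 N, or if a joint passes its speed limit or range.

ROBOT

A 7-joint arm with a two-finger parallel gripper is mounted at the origin on a cart in front of the work surface, level with it; the furniture and walls round the work are solid. World frame = base frame: x ahead of the robot, y to its left, z up, the work surface at z = 0. Lengths are in m, angles in rad, forces in N, time in s.
With the tool pointing down it reaches from about 0.35 to 0.9 m from the base axis. Payload 8.1 kg.
Tool frame: the origin (TCP) lies between the finger pads; the fingertips stand 22 mm ahead of it and the grasp point (between the pads) lies 3 mm ahead of it; z points along the fingers, y is the line along which they close (so a half turn about z gives the same grasp; the last joint's range is limited). The gripper opens to 92 mm and grips with 3 to 60 N. Pads are 19 mm wide; open, the fingers measure 130 mm over their backs; the gripper's body (75 mm by 190 mm) begins 47 mm behind the grasp point.
Start: joints at [-1.299, 0.434, 0.025, 1.573, -0.012, 1.134, -0.075], TCP at [0.229, 0.582, 0.249] pointing down, gripper open.
Joint ranges: [-2.62, 2.62], [-0.44, 2.09], [-1.27, 1.32], [0.08, 2.57], [-1.32, 4.46], [0.12, 2], [-2.74, 2.74]. Speed limits (rad/s): [2.22, 2.22, 3.01, 3.01, 3.14, 3.14, 3.14].

INTERFACE

Orientations are given as [roll, pitch, yaw] about the fixed x, y, z axes, in that order (R = Rz(yaw) Ry(pitch) Rx(roll)).
In Python, from rig import ctrl, snapshot gives the robot as it stands.
- The arm moves only by the tool play_rows, never from a script. Its argument "targets" is a list of rows, each a list of 7 numbers: the shift along the tool's x, y, z in m, then the turn, a rotation vector about the tool's x, y, z in rad, then the closure, from 0 (fully open) to 1 (shut). In form: [[dx, dy, dz, ax, ay, az, grip], ...]. A call has 1 to 8 rows; each row shifts and turns the commanded pose from where the row before left it, along the tool's axes as they then stand; what a row does not reach is not made up. A row lasts 1/10 s, in which the tool goes at most 50 mm and 8.59 degrees, less where a joint would pass 70% of its speed; a pose out of reach is approached as far as the arm can. A call with a gripper value outside its range is refused whole. The fingers move at their own pace and stop on an object; "force" is the grip in N (left out, the last holds). Time passes only in rows, so rows that do not move let the fingers close. It gives the time, the measured TCP pose, the force, the opening and the grip force at its end, in the units of the state.
- ctrl.get_state(): the state, without advancing time (a new reading comes with each control period).
- snapshot(name): name is "scene" or "side" or "wrist"; returns a dict with "img" (384x512x3 uint8, blue, green, red), "fov_y" (degrees; the focal length in pixels is half the picture's height over the tangent of half this angle, whatever the lens; pixels are square), "cx", "cy" (the principal point, pixels), "R" (3x3) and "t" (3): a world point X has camera coordinates R X + t. Camera axes: x right, y down, z forward; pixel columns grow to the right and rows downward; lengths in m; the calibration is good to about 2 mm. A picture is of the moment at which its call begins. There is no depth.
- ctrl.job_done(): hands the job in; it is judged then, once.
The state is a dict: "time_s": time; "joint_positions": joint angles; "joint_vel": joint speeds; "tau": joint torques, N m; "tool_pos": TCP position; "eef_rot": TCP orientation; "contact_force": force on the tool from outside, world axes, zero at the start; "moment": the same for the moment, N m; "opening": finger opening in m; "grasp_force": force on a finger pad.
Only numpy, scipy, OpenCV 4.12 (cv2) and the standard library are available. Lean on these libraries where they do the work, as an engineer would, in place of code of your own. Each camera call takes 0.05 s, during which the arm holds its last target. There are 200 camera calls.

## Working session

There is one attempt and no reset: what is moved stays moved. The work goes in short steps, Python scripts to look and compute and a tool call to move; the robot and the scene stay as the last step left them, time stands still between calls to the robot, and variables do not carry over. Pictures are saved under pics/ and viewed, at most 14 in all, crops included, and the job is handed in when it is done.

Besides the shell and the picture viewer there is one more tool, called after "Emit:" as name(argument=value, ...), one argument or row to a line, values as JSON. play_rows: Moves the arm, as the interface text tells. Its arguments: {"type":"object","properties":{"targets":{"type":"array","items":{"type":"array","items":{"type":"number"}}},"force":{"type":"number"}},"required":["targets"]}

```bash
ls; mkdir -p pics
python3 - <<'E'
from rig import ctrl, snapshot
import cv2, numpy as np, pickle
s=ctrl.get_state(); print(s)
for n in("scene","side","wrist"):
    d=snapshot(n); cv2.imwrite(f"pics/{n}0.png",d["img"]); pickle.dump(d,open(f"pics/{n}0.pkl","wb")); print(n,d["fov_y"],d["cx"],d["cy"],np.round(d["R"],3).tolist(),np.round(d["t"],3))
a=[cv2.imread(f"pics/{n}0.png") for n in("scene","side")]
E
```

```text
pics
{'time_s': 0.0, 'joint_positions': array([-1.29859261,  0.43521347,  0.0249628 ,  1.57410614, -0.011605  ,
        1.13399316, -0.07508637]), 'joint_vel': array([-0.00121357, -0.00075875, -0.00048004,  0.00077987, -0.00116551,
       -0.00064402,  0.00063823]), 'tau': array([-4.78108996e-04, -6.67849016e+01,  9.84633341e-01, -3.14446270e+01,
       -6.06247270e-02,  4.30548226e-02,  1.98756970e-04]), 'tool_pos': array([0.22867384, 0.58114678, 0.24794724]), 'eef_rot': array([-3.14002325e+00,  1.34021142e-04,  2.76673987e+00]), 'contact_force': array([-0.78954217, -0.11655152, -0.31549622]), 'moment': array([0.01872827, 0.00205887, 0.04337174]), 'grasp_force': 0.0, 'opening': 0.09176760481625894}
scene 42.14739395783403 254.7868775184847 194.3517547676511 [[0.624, -0.782, -0.02], [-0.58, -0.446, -0.682], [0.524, 0.436, -0.731]] [-0.309  0.37   0.759]
side 53.18607624536221 255.7373274537555 189.97413475811194 [[-1.0, -0.011, 0.02], [-0.023, 0.517, -0.856], [-0.0, -0.856, -0.517]] [0.542 0.045 0.895]
wrist 58.21953818999696 254.70165800537674 189.75348741529623 [[0.366, 0.931, -0.001], [0.888, -0.349, 0.299], [0.278, -0.11, -0.954]] [-0.624 -0.038  0.391]
```

View pics/scene0.png

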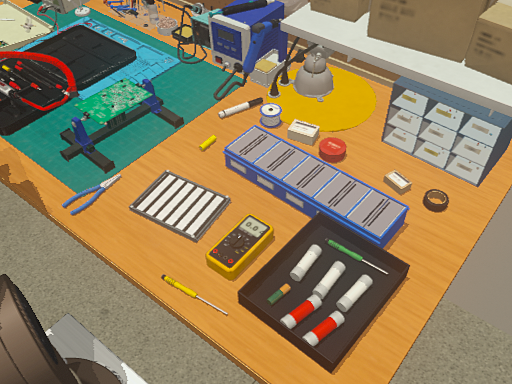

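View pics/side0.png

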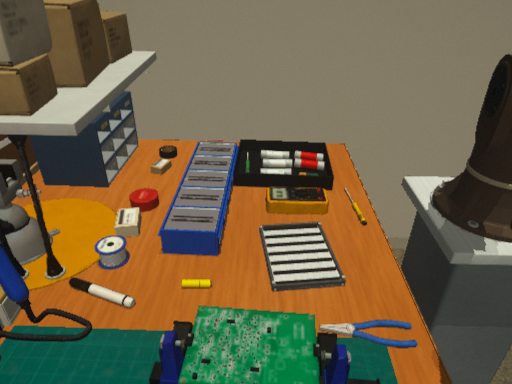

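Five compartments, bed at the left, bin at the right with 3 white and 2 red fuses. I'll measure using masks.

```bash
cat > h.py <<'E'
import cv2, numpy as np, pickle
from rig import ctrl, snapshot
def cam(n,save=None):
    d=snapshot(n)
    if save: cv2.imwrite("pics/"+save+".png",d["img"])
    return d
def K(d):
    f=d["img"].shape[0]/2/np.tan(np.radians(d["fov_y"])/2); return f
def ray(d,u,v,z):
    R=np.array(d["R"]);t=np.array(d["t"]);f=K(d)
    c=-R.T@t; r=R.T@np.array([(u-d["cx"])/f,(v-d["cy"])/f,1]); return c+r*(z-c[2])/r[2]
def proj(d,X):
    p=np.array(d["R"])@np.array(X)+np.array(d["t"]); f=K(d); return np.array([d["cx"]+f*p[0]/p[2],d["cy"]+f*p[1]/p[2]])
def blobs(m,amin):
    n,l,s,c=cv2.connectedComponentsWithStats(m.astype(np.uint8))
    return [(l==i) for i in range(1,n) if s[i,4]>=amin]
def fuses(d,z=.016,roi=None,zoom=1):
    h=cv2.cvtColor(d["img"],cv2.COLOR_BGR2HSV).astype(int);H,S,V=h[...,0],h[...,1],h[...,2]
    red=((H<8)|(H>172))&(S>140)&(V>90); wh=(S<50)&(V>120)
    return red,wh,h
E
python3 - <<'E'
from h import *
for n in("scene","side"):
    d=pickle.load(open(f"pics/{n}0.pkl","rb")); h=cv2.cvtColor(d["img"],cv2.COLOR_BGR2HSV).astype(int);H,S,V=h[...,0],h[...,1],h[...,2]
    box=dict(scene=(215,120,420,255),side=(155,135,245,260))[n]
    m=np.zeros(H.shape,bool);x0,y0,x1,y1=box;m[y0:y1,x0:x1]=True
    b=max(blobs(m&(H>105)&(H<130)&(S>110),200),key=lambda a:a.sum())
    c=max(cv2.findContours(b.astype(np.uint8),0,1)[0],key=len); hu=cv2.convexHull(c)
    ap=cv2.approxPolyDP(hu,3,True)[:,0]
    for p in ap: print(n,"crate",p,ray(d,*p,.056)[:2].round(3),ray(d,*p,0)[:2].round(3))
    # bed strips
    box=dict(scene=(125,165,235,245),side=(255,215,350,295))[n]
    m=np.zeros(H.shape,bool);x0,y0,x1,y1=box;m[y0:y1,x0:x1]=True
    for b in blobs(m&(S<60)&(V>130),60):
        r=cv2.minAreaRect(np.argwhere(b)[:,::-1].astype(np.float32)); p=cv2.boxPoints(r)
        e=[(p[0]+p[1])/2,(p[2]+p[3])/2] if np.hypot(*(p[0]-p[1]))<np.hypot(*(p[1]-p[2])) else [(p[1]+p[2])/2,(p[0]+p[3])/2]
        print(n,"strip",np.round(r[0]),[ray(d,*q,.010)[:2].round(3).tolist() for q in e])
d=pickle.load(open("pics/scene0.pkl","rb"))
red,wh,h=fuses(d)
m=np.zeros(red.shape,bool);m[215:370,240:410]=True
for nm,k in(("any",(red|wh)&m),("red",red&m)):
  for b in blobs(k,40):
    r=cv2.minAreaRect(np.argwhere(b)[:,::-1].astype(np.float32)); p=cv2.boxPoints(r)
    e=[(p[0]+p[1])/2,(p[2]+p[3])/2] if np.hypot(*(p[0]-p[1]))<np.hypot(*(p[1]-p[2])) else [(p[1]+p[2])/2,(p[0]+p[3])/2]
    print(nm,b.sum(),np.round(r[0]),np.round(r[1]),[ray(d,*q,.016)[:2].round(3).tolist() for q in e])
for x in(.35,.4,.5,.6):pass
z=cv2.resize(d["img"][120:375,215:420],None,fx=2.9,fy=2.3,interpolation=cv2.INTER_CUBIC)
cv2.imwrite("pics/z0.png",cv2.resize(d["img"][205:375,225:420],None,fx=3.5,fy=3.5,interpolation=cv2.INTER_CUBIC))
E
```

```text
scene crate [225 147] [0.616 0.181] [0.662 0.225]
scene crate [255 125] [0.718 0.176] [0.771 0.22 ]
scene crate [408 209] [ 0.697 -0.227] [ 0.748 -0.214]
scene crate [381 247] [ 0.582 -0.231] [ 0.625 -0.218]
scene crate [226 154] [0.6   0.164] [0.644 0.207]
scene strip [176. 202.] [[0.444, 0.287], [0.466, 0.089]]
side crate [236 144] [ 0.6   -0.211] [ 0.607 -0.335]
side crate [217 254] [0.607 0.244] [0.615 0.179]
side crate [164 252] [0.698 0.242] [0.718 0.177]
side crate [158 234] [0.72  0.193] [0.743 0.121]
side crate [197 144] [ 0.705 -0.205] [ 0.726 -0.328]
side strip [291. 231.] [[0.41, 0.106], [0.526, 0.122]]
side strip [294. 239.] [[0.405, 0.132], [0.523, 0.148]]
side strip [296. 247.] [[0.402, 0.158], [0.519, 0.174]]
side strip [299. 256.] [[0.399, 0.184], [0.515, 0.199]]
side strip [302. 266.] [[0.395, 0.206], [0.512, 0.228]]
side strip [305. 276.] [[0.39, 0.232], [0.512, 0.254]]
any 559 [372. 226.] [21. 51.] [[0.681, -0.222], [0.618, -0.141]]
any 275 [253. 227.] [24. 16.] [[0.497, 0.035], [0.498, -0.018]]
any 473 [305. 262.] [12. 41.] [[0.54, -0.124], [0.448, -0.128]]
any 53 [374. 266.] [29.  2.] [[0.564, -0.207], [0.565, -0.26]]
any 1055 [315. 296.] [18. 84.] [[0.532, -0.188], [0.362, -0.176]]
any 541 [354. 292.] [13. 43.] [[0.537, -0.238], [0.449, -0.229]]
any 584 [324. 328.] [14. 45.] [[0.44, -0.238], [0.359, -0.22]]
red 310 [302. 311.] [13. 24.] [[0.426, -0.185], [0.381, -0.175]]
red 325 [324. 328.] [14. 25.] [[0.422, -0.234], [0.377, -0.224]]
```

View pics/z0.png

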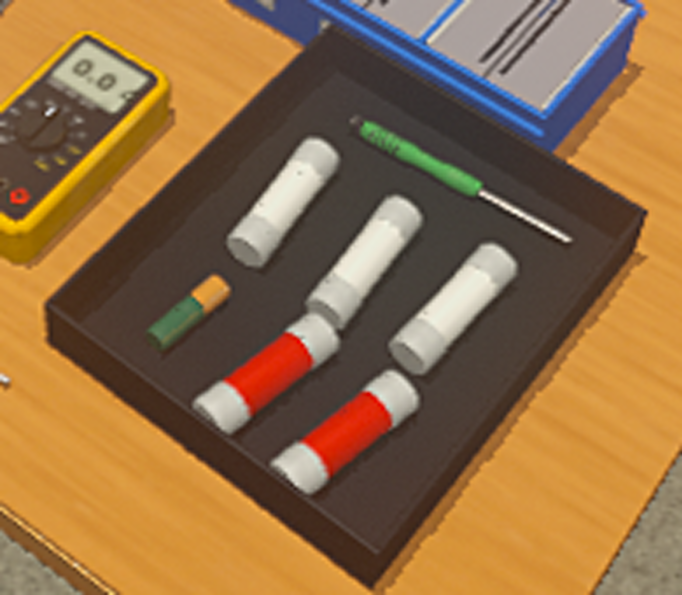

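Picture: fuses in the bin all lie roughly along x, W-B nearly touching red0. I'll refine the crate pose from flap panels in both views.

```bash
cat >> h.py <<'E'
from scipy.spatial.transform import Rotation as Ro
def to(pos,yaw,s=None):
    """tool-frame shift and turn from the measured pose to pos with tool pointing down and given tool yaw"""
    s=s or ctrl.get_state(); R=Ro.from_euler("xyz",s["eef_rot"]); G=Ro.from_euler("xyz",[np.pi,0,yaw])
    print("t",round(s["time_s"],1),"shift",(R.inv().apply(np.array(pos)-s["tool_pos"])).round(4),"turn",(R.inv()*G).as_rotvec().round(3))
    print("  shift after turn",G.inv().apply(np.array(pos)-s["tool_pos"]).round(4))
E
python3 - <<'E'
from h import *
res=[]
for n,box,mn in(("scene",(215,120,420,255),100),("side",(155,135,245,260),30)):
    d=pickle.load(open(f"pics/{n}0.pkl","rb")); h=cv2.cvtColor(d["img"],cv2.COLOR_BGR2HSV).astype(int);H,S,V=h[...,0],h[...,1],h[...,2]
    m=np.zeros(H.shape,bool);x0,y0,x1,y1=box;m[y0:y1,x0:x1]=True
    k=(m&(S<75)&(V>20)).astype(np.uint8)
    P=[]
    for b in blobs(k,mn):
        r=cv2.minAreaRect(np.argwhere(b)[:,::-1].astype(np.float32)); p=ray(d,*r[0],.054)
        print(n,b.sum(),np.round(r[0]),np.round(r[1]),p[:2].round(4)) 
d=pickle.load(open("pics/scene0.pkl","rb"))
for c in([.659,-.006,.056],[.654,-.023,.056]):
  for yw in(-.045,):
    R=Ro.from_euler("z",yw)
    print([proj(d,R.apply([sx*.054,sy*.202,0])+c).round().tolist() for sx,sy in((-1,1),(1,1),(1,-1),(-1,-1))])
print("bed",ray(d,176,202,.01))
E
```

```text
scene 102 [270. 124.] [19.  7.] [0.7462 0.1517]
scene 502 [302. 132.] [30. 20.] [0.7678 0.075 ]
scene 1117 [400. 139.] [38. 37.] [ 0.8803 -0.1166]
scene 2036 [266. 151.] [75. 35.] [0.6623 0.0998]
scene 125 [236. 165.] [24.  7.] [0.5879 0.1238]
scene 1190 [310. 175.] [32. 46.] [ 0.6597 -0.0201]
scene 1319 [342. 193.] [34. 47.] [ 0.6565 -0.1007]
scene 148 [398. 179.] [20.  8.] [ 0.7626 -0.1714]
scene 122 [265. 182.] [22.  6.] [0.5849 0.0441]
scene 1471 [376. 212.] [38. 46.] [ 0.6533 -0.1803]
scene 206 [222. 206.] [27. 14.] [0.4805 0.0717]
scene 128 [294. 200.] [22.  6.] [ 0.5822 -0.0344]
scene 1945 [337. 232.] [106.  44.] [ 0.5636 -0.1472]
scene 449 [242. 237.] [22. 52.] [ 0.444  -0.0115]
side 827 [200. 160.] [50. 89.] [ 0.6861 -0.1137]
side 995 [212. 155.] [46. 28.] [ 0.6566 -0.1435]
side 54 [161. 162.] [ 6. 11.] [ 0.7794 -0.0979]
side 671 [205. 178.] [46. 16.] [ 0.661  -0.0238]
side 857 [199. 196.] [49. 19.] [0.6638 0.0571]
side 1123 [192. 218.] [54. 22.] [0.6672 0.1377]
side 34 [221. 235.] [ 2. 18.] [0.6058 0.1883]
[[219.0, 144.0], [250.0, 121.0], [402.0, 203.0], [373.0, 235.0]]
[[223.0, 149.0], [255.0, 125.0], [408.0, 208.0], [379.0, 242.0]]
bed [0.4554475  0.18506389 0.01      ]
```

```bash
python3 -c "
from h import *
to([.667,.138,.2],3.10)"
```

```text
t 0.1 shift [-0.5702 -0.2519  0.0485] turn [-0.001 -0.    -0.333]
  shift after turn [-0.4564 -0.4247  0.0481]
```

Emit:
play_rows(
  targets=[
    [0,0,0,0,0,-0.111,1],
    [0,0,0,0,0,-0.111,1],
    [0,0,0,0,0,-0.111,1],
    [-0.03,-0.028,0,0,0,0,1],
    [-0.03,-0.028,0,0,0,0,1],
    [-0.03,-0.028,0,0,0,0,1],
    [-0.03,-0.028,0,0,0,0,1],
    [-0.03,-0.028,0,0,0,0,1],
  ],
  force=20,
)

```text
time_s: 0.95
tool_pos: [0.3737, 0.434, 0.2486]
eef_rot: [-3.141, -0.0, 3.1]
contact_force: [0.6, 0.6, 0.3]
opening: 0.0323
grasp_force: 0.0
```

Emit:
play_rows(
  targets=[
    [-0.03,-0.028,0,0,0,0,1],
    [-0.03,-0.028,0,0,0,0,1],
    [-0.03,-0.028,0,0,0,0,1],
    [-0.03,-0.028,0,0,0,0,1],
    [-0.03,-0.028,0.012,0,0,0,1],
    [-0.03,-0.028,0.012,0,0,0,1],
    [-0.03,-0.028,0.012,0,0,0,1],
    [-0.03,-0.028,0.012,0,0,0,1],
  ],
)

```text
time_s: 1.75
tool_pos: [0.6041, 0.2003, 0.2001]
eef_rot: [-3.142, -0.0, 3.1]
contact_force: [-0.3, 0.3, -0.2]
opening: 0.0002
grasp_force: 0.0
```

```bash
python3 -c "
from h import *
s=ctrl.get_state();print(s['tool_pos'],s['eef_rot'],s['opening'],s['contact_force'])
to([.667,.138,.12],3.10)"
```

```text
[0.60409453 0.20028943 0.2000985 ] [-3.14157262e+00 -2.31737528e-04  3.09993108e+00] 0.0001599552908677834 [-0.34368847  0.31230385 -0.23356576]
t 1.8 shift [-0.0655 -0.0596  0.0801] turn [-0. -0. -0.]
  shift after turn [-0.0654 -0.0596  0.0801]
```

Emit:
play_rows(
  targets=[
    [-0.022,-0.02,0,0,0,0,1],
    [-0.022,-0.02,0,0,0,0,1],
    [-0.0215,-0.0196,0.02,0,0,0,1],
    [0,0,0.03,0,0,0,1],
    [0,0,0.03,0,0,0,1],
    [0,0,0.03,0,0,0,1],
    [0,0,0.015,0,0,0,1],
    [0,0,0.005,0,0,0,1],
  ],
)

```text
time_s: 2.55
tool_pos: [0.6654, 0.1391, 0.0701]
eef_rot: [-3.141, -0.002, 3.1]
contact_force: [-7.7, -1.9, 24.4]
opening: 0.0003
grasp_force: 12.2
```

Emit:
play_rows(
  targets=[
    [0,0,0.002,0,0,0,1],
    [0,0,0.002,0,0,0,1],
    [0,0,0,0,0,0,1],
  ],
)

```text
time_s: 2.85
tool_pos: [0.6671, 0.1395, 0.0702]
eef_rot: [3.141, 0.002, 3.1]
contact_force: [-7.7, -1.7, 18.8]
opening: 0.0002
grasp_force: 10.0
```

Cell 0 stopped at 6 mm with 19 N: full. Next cell 1.

Emit:
play_rows(
  targets=[
    [0,0,-0.03,0,0,0,1],
    [0,-0.04,0,0,0,0,1],
    [0,-0.04,0,0,0,0,1],
    [0,0,0.015,0,0,0,1],
    [0,0,0.015,0,0,0,1],
    [0,0,0.004,0,0,0,1],
    [0,0,0,0,0,0,1],
  ],
)

```text
time_s: 3.55
tool_pos: [0.6623, 0.0607, 0.0619]
eef_rot: [3.141, -0.002, 3.101]
contact_force: [-0.8, -1.3, 2.2]
opening: 0.0006
grasp_force: 1.1
```

Gives way at 2 N; go on to 35 mm.

Emit:
play_rows(
  targets=[
    [0,0,0.01,0,0,0,1],
    [0,0,0.01,0,0,0,1],
    [0,0,0.002,0,0,0,1],
    [0,0,0,0,0,0,1],
  ],
)

```text
time_s: 3.95
tool_pos: [0.6624, 0.0595, 0.0401]
eef_rot: [-3.141, -0.001, 3.1]
contact_force: [-0.5, -1.7, 1.4]
opening: 0.0008
grasp_force: 1.8
```

Emit:
play_rows(
  targets=[
    [0,0,-0.03,0,0,0,1],
    [0,0,-0.022,0,0,0,1],
    [0,-0.04,0,0,0,0,1],
    [0,-0.04,0,0,0,0,1],
    [0,0,0.015,0,0,0,1],
    [0,0,0.01,0,0,0,1],
    [0,0,0.004,0,0,0,1],
    [0,0,0,0,0,0,1],
  ],
)

```text
time_s: 4.75
tool_pos: [0.659, -0.019, 0.0629]
eef_rot: [3.141, -0.002, 3.101]
contact_force: [-1.0, -0.7, 1.3]
opening: 0.0005
grasp_force: 1.1
```

Cell 2 also yields. Press through, then cell 3.

Emit:
play_rows(
  targets=[
    [0,0,0.01,0,0,0,1],
    [0,0,0.01,0,0,0,1],
    [0,0,0.003,0,0,0,1],
    [0,0,0,0,0,0,1],
  ],
)

```text
time_s: 5.15
tool_pos: [0.659, -0.0204, 0.0399]
eef_rot: [-3.142, -0.001, 3.1]
contact_force: [-1.2, -0.8, 1.0]
opening: 0.0001
grasp_force: 1.8
```

Emit:
play_rows(
  targets=[
    [0,0,-0.03,0,0,0,1],
    [0,0,-0.022,0,0,0,1],
    [0,-0.04,0,0,0,0,1],
    [0,-0.04,0,0,0,0,1],
    [0,0,0.015,0,0,0,1],
    [0,0,0.01,0,0,0,1],
    [0,0,0.002,0,0,0,1],
    [0,0,0,0,0,0,1],
  ],
)

```text
time_s: 5.95
tool_pos: [0.6584, -0.1015, 0.0699]
eef_rot: [-3.14, 0.006, 3.099]
contact_force: [-6.9, -5.0, 33.8]
opening: 0.0003
grasp_force: 17.2
```

Cell 3 is full. Verify cell 4, then rise.

Emit:
play_rows(
  targets=[
    [0,0,-0.03,0,0,0,1],
    [0,-0.04,0,0,0,0,1],
    [0,-0.04,0,0,0,0,1],
    [0,0,0.015,0,0,0,1],
    [0,0,0.015,0,0,0,1],
    [0,0,0.01,0,0,0,1],
    [0,0,0.013,0,0,0,1],
    [0,0,0,0,0,0,1],
  ],
)

```text
time_s: 6.75
tool_pos: [0.652, -0.1792, 0.0405]
eef_rot: [3.141, -0.003, 3.101]
contact_force: [-0.8, -3.3, 1.4]
opening: 0.0005
grasp_force: 1.8
```

Emit:
play_rows(
  targets=[
    [0,0,-0.03,0,0,0,1],
    [0,0,-0.03,0,0,0,1],
    [0,0,-0.04,0,0,0,1],
    [0.03,0,-0.03,0,0,0,0.6],
    [0.04,0,-0.025,0,0,0,0.6],
    [0.04,0,-0.025,0,0,0,0.6],
    [0.04,0,0,0,0,0,0.6],
    [0.04,0,0,0,0,0,0.6],
  ],
)

```text
time_s: 7.55
tool_pos: [0.4618, -0.1715, 0.2236]
eef_rot: [3.141, 0.002, 3.101]
contact_force: [0.1, -0.1, 0.2]
opening: 0.0349
grasp_force: 0.0
```

Run:
```python
from h import *
s=ctrl.get_state();print(s['tool_pos'],s['opening'])
d=cam("wrist","w1"); pickle.dump(d,open("pics/w1.pkl","wb"))
red,wh,h=fuses(d)
for nm,k in(("any",red|wh),("red",red)):
  for b in blobs(k,150):
    r=cv2.minAreaRect(np.argwhere(b)[:,::-1].astype(np.float32)); p=cv2.boxPoints(r)
    e=[(p[0]+p[1])/2,(p[2]+p[3])/2] if np.hypot(*(p[0]-p[1]))<np.hypot(*(p[1]-p[2])) else [(p[1]+p[2])/2,(p[0]+p[3])/2]
    print(nm,b.sum(),np.round(r[0]),np.round(r[1]),[ray(d,*q,.016)[:2].round(3).tolist() for q in e])
```

```text
[ 0.46183449 -0.17146846  0.22358419] 0.034887947707889104
any 19780 [ 47. 140.] [ 94. 280.] [[0.304, -0.35], [0.586, -0.413]]
any 508 [197.  63.] [26. 21.] [[0.359, -0.233], [0.365, -0.21]]
any 633 [249.  66.] [26. 26.] [[0.365, -0.185], [0.369, -0.161]]
any 1033 [193.  99.] [24. 43.] [[0.375, -0.224], [0.415, -0.233]]
any 981 [243. 101.] [24. 42.] [[0.379, -0.176], [0.418, -0.184]]
any 167 [462.  91.] [16. 11.] [[0.39, 0.028], [0.405, 0.03]]
any 167 [420.  92.] [17. 11.] [[0.389, -0.012], [0.405, -0.01]]
any 418 [187. 134.] [26. 20.] [[0.423, -0.249], [0.432, -0.225]]
any 2282 [244. 175.] [109.  26.] [[0.417, -0.187], [0.533, -0.179]]
any 2878 [306. 217.] [131.  34.] [[0.451, -0.134], [0.599, -0.101]]
any 2826 [198. 218.] [ 36. 127.] [[0.449, -0.223], [0.594, -0.247]]
any 1822 [428. 184.] [40. 51.] [[0.49, 0.034], [0.488, -0.019]]
any 1199 [311. 318.] [34. 59.] [[0.609, -0.111], [0.692, -0.115]]
any 3208 [481. 322.] [66. 60.] [[0.618, 0.082], [0.712, 0.097]]
any 2430 [ 30. 334.] [60. 42.] [[0.658, -0.485], [0.66, -0.413]]
any 348 [198. 328.] [31. 12.] [[0.637, -0.246], [0.682, -0.248]]
any 2352 [254. 329.] [34. 73.] [[0.664, -0.137], [0.661, -0.225]]
red 1033 [193.  99.] [24. 43.] [[0.375, -0.224], [0.415, -0.233]]
red 981 [243. 101.] [24. 42.] [[0.379, -0.176], [0.418, -0.184]]
red 167 [462.  91.] [16. 11.] [[0.39, 0.028], [0.405, 0.03]]
red 167 [420.  92.] [17. 11.] [[0.389, -0.012], [0.405, -0.01]]
```

View pics/w1.png

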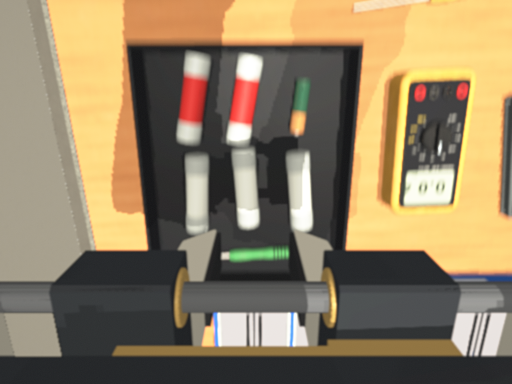

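Run:
```python
from h import *
d=pickle.load(open("pics/w1.pkl","rb"))
for n,a,b in(("C",(199,153),(197,232)),("B",(243,149),(247,228)),("A",(299,151),(304,229)),("r1",(198,53),(188,142)),("r0",(249,56),(238,142))):
    p,q=ray(d,*a,.016),ray(d,*b,.016); v=q-p; print(n,((p+q)/2).round(4)[:2],"len",np.hypot(*v[:2]).round(3),"axis angle",np.arctan2(v[1],v[0]).round(3))
to([.493,-.235,.1],3.10)
```

```text
C [ 0.4904 -0.2321] len 0.087 axis angle -0.113
B [ 0.488  -0.1826] len 0.086 axis angle 0.0
A [ 0.492  -0.1237] len 0.086 axis angle 0.062
r1 [ 0.3944 -0.2285] len 0.084 axis angle -0.208
r0 [ 0.3977 -0.1799] len 0.081 axis angle -0.181
t 7.6 shift [-0.042  -0.0619  0.122 ] turn [ 0.001 -0.006 -0.001]
  shift after turn [-0.0413 -0.0618  0.1223]
```

```bash
python3 -c "
from h import *
to([.493,-.125,.028],3.19)"
```

```text
t 7.6 shift [-0.0377  0.0479  0.1942] turn [ 0.002 -0.005 -0.091]
  shift after turn [-0.0409  0.0446  0.1943]
```

Emit:
play_rows(
  targets=[
    [0,0,0,0,0,-0.091,0.55],
    [-0.0205,0.0223,0.03,0,0,0,0.55],
    [-0.0204,0.0223,0.03,0,0,0,0.55],
    [0,0,0.03,0,0,0,0.55],
    [0,0,0.03,0,0,0,0.55],
    [0,0,0.03,0,0,0,0.55],
    [0,0,0.03,0,0,0,0.55],
    [0,0,0.014,0,0,0,0.55],
  ],
  force=20,
)

```text
time_s: 8.4
tool_pos: [0.5005, -0.1246, 0.0263]
eef_rot: [3.14, -0.003, -3.091]
contact_force: [-0.4, -0.3, 2.3]
opening: 0.0413
grasp_force: 1.3
```

Emit:
play_rows(
  targets=[
    [0,0,0,0,0,0,0.55],
    [0,0,0,0,0,0,1],
    [0,0,0,0,0,0,1],
    [0,0,0,0,0,0,1],
    [0,0,0,0,0,0,1],
  ],
)

```text
time_s: 8.9
tool_pos: [0.5018, -0.1257, 0.0289]
eef_rot: [3.142, 0.0, -3.092]
contact_force: [-0.2, 1.6, 1.1]
opening: 0.0233
grasp_force: 20.0
```

Emit:
play_rows(
  targets=[
    [0,0,-0.02,0,0,0,1],
    [0,0,-0.03,0,0,0,1],
    [0,0,-0.03,0,0,0,1],
    [0,0,-0.04,0,0,0,1],
    [0,0,0,0,0,0.091,1],
    [0,0,0,0,0,0,1],
    [0,0,0,0,0,0,1],
  ],
)

```text
time_s: 9.6
tool_pos: [0.5011, -0.1257, 0.1483]
eef_rot: [3.142, -0.001, 3.102]
contact_force: [-0.2, 0.4, -1.6]
opening: 0.0236
grasp_force: 20.0
```

Run:
```python
from h import *
to([.671,.058,.14],3.10)
d=cam("wrist","w2"); d2=cam("scene","s2")
a=cv2.resize(d["img"],(400,300)); b=cv2.resize(d2["img"][115:375,200:460],(300,300)); cv2.imwrite("pics/c2.png",np.hstack([a,b]))
s=ctrl.get_state();print(s["tool_pos"],s["eef_rot"])
print("grasp pt px in scene crop",[((proj(d2,s["tool_pos"]+np.array([dx,0,-.012]))-[200,115])*300/260+[400,0]).round() for dx in(-.049,-.009,.031)])
```

```text
t 9.6 shift [-0.1626  0.1903  0.0081] turn [ 0.    -0.001  0.002]
  shift after turn [-0.1621  0.1906  0.0083]
[ 0.50092842 -0.12574202  0.14781957] [ 3.14141870e+00 -1.85494594e-03  3.10161399e+00]
grasp pt px in scene crop [array([510., 140.]), array([526., 124.]), array([540., 108.])]
```

View pics/c2.png

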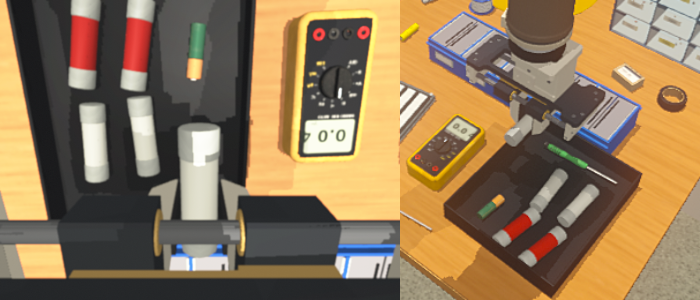

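Emit:
play_rows(
  targets=[
    [-0.027,0.0318,0,0,0,0,1],
    [-0.027,0.0318,0,0,0,0,1],
    [-0.027,0.0318,0,0,0,0,1],
    [-0.027,0.0318,0,0,0,0,1],
    [-0.027,0.0317,0,0,0,0,1],
    [-0.027,0.0317,0,0,0,0,1],
    [0,0,0.02,0,0,0,1],
    [0,0,0,0,0,0,1],
  ],
)

```text
time_s: 10.5
tool_pos: [0.6696, 0.0588, 0.1248]
eef_rot: [-3.141, -0.006, 3.103]
contact_force: [-0.9, -0.2, -0.7]
opening: 0.0237
grasp_force: 20.0
```

```bash
python3 -c "
from h import *
to([.670,.058,.033],3.10)"
```

```text
t 10.5 shift [-0.001  -0.0007  0.0918] turn [-0.001 -0.006  0.003]
  shift after turn [-0.0004 -0.0008  0.0918]
```

Emit:
play_rows(
  targets=[
    [0,0,0.02,0,0,0,1],
    [0,0,0.015,0,0,0,1],
    [0,0,0.012,0,0,0,1],
    [0,0,0.012,0,0,0,1],
    [0,0,0.012,0,0,0,1],
    [0,0,0.012,0,0,0,1],
    [0,0,0.007,0,0,0,1],
    [0,0,0,0,0,0,1],
  ],
)

```text
time_s: 11.3
tool_pos: [0.6711, 0.059, 0.0377]
eef_rot: [3.14, -0.001, 3.101]
contact_force: [0.6, 4.4, -0.3]
opening: 0.0234
grasp_force: 25.4
```

Emit:
play_rows(
  targets=[
    [0,0,0.003,0,0,0,1],
    [0,0,0,0,0,0,1],
    [0,0,0,0,0,0,0.62],
    [0,0,0,0,0,0,0.62],
    [0,0,0,0,0,0,0.62],
    [0,0,0,0,0,0,0.62],
  ],
)

```text
time_s: 11.9
tool_pos: [0.6715, 0.059, 0.0359]
eef_rot: [3.14, 0.0, 3.101]
contact_force: [0.5, 6.3, -1.3]
opening: 0.0348
grasp_force: 3.2
```

Emit:
play_rows(
  targets=[
    [0,0,-0.01,0,0,0,0.62],
    [0,0,-0.015,0,0,0,0.62],
    [0,0,-0.015,0,0,0,0.62],
    [0,0,-0.02,0,0,0,0.62],
    [0,0,-0.03,0,0,0,0.62],
    [0,0,-0.04,0,0,0,0.62],
    [0,0,-0.04,0,0,0,0.62],
    [0,0,0,0,0,0,0.62],
  ],
)

```text
time_s: 12.7
tool_pos: [0.6745, 0.0561, 0.2127]
eef_rot: [3.141, 0.01, 3.098]
contact_force: [0.8, 0.7, -0.1]
opening: 0.0348
grasp_force: 0.0
```

Emit:
play_rows(
  targets=[
    [0.035,-0.03,0.004,0,0,0,0.6],
    [0.035,-0.03,0.004,0,0,0,0.6],
    [0.035,-0.03,0.004,0,0,0,0.6],
    [0.035,-0.03,0,0,0,0,0.6],
    [0.035,-0.03,0,0,0,0,0.6],
    [0.03,-0.03,0,0,0,0,0.6],
    [0,-0.03,0,0,0,0,0.6],
    [0,0,0,0,0,0,0.6],
  ],
)

```text
time_s: 13.5
tool_pos: [0.4559, -0.1489, 0.1943]
eef_rot: [-3.139, 0.0, 3.092]
contact_force: [0.8, 0.3, 1.3]
opening: 0.0367
grasp_force: 0.0
```

Run:
```python
from h import *
d=cam("wrist","w3"); d2=cam("scene","s3"); pickle.dump(d,open("pics/w3.pkl","wb"))
cv2.imwrite("pics/c3.png",np.hstack([d["img"][30:290,110:370],cv2.resize(d2["img"][115:375,200:460],(260,260))]))
print(ctrl.get_state()["tool_pos"])
```

```text
[ 0.45742406 -0.14480153  0.19396371]
```

View pics/c3.png

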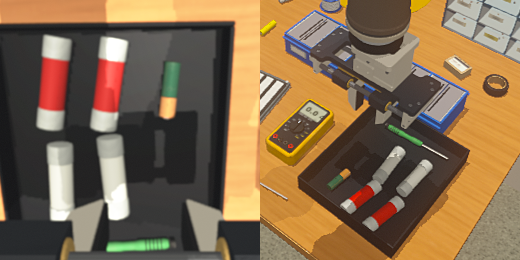

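Run:
```python
from h import *
d=pickle.load(open("pics/w3.pkl","rb"))
for n,a,b in(("C",(171,173),(172,250)),("B",(218,166),(227,249))):
    p,q=ray(d,*a,.016),ray(d,*b,.016); v=q-p; print(n,((p+q)/2).round(4)[:2],"len",np.hypot(*v[:2]).round(3),"axis angle",np.arctan2(v[1],v[0]).round(3))
d=cam("scene"); red,wh,h=fuses(d); m=np.zeros(red.shape,bool);m[215:370,280:410]=True
for b in blobs((wh|red)&m,200):
    r=cv2.minAreaRect(np.argwhere(b)[:,::-1].astype(np.float32)); print(np.round(r[0]),np.round(r[1]),ray(d,*r[0],.016)[:2].round(4))
s=ctrl.get_state();print(s["tool_pos"],s["eef_rot"])
```

```text
C [ 0.4925 -0.2324] len 0.08 axis angle -0.109
B [ 0.4909 -0.1823] len 0.086 axis angle 0.025
[379. 220.] [23. 32.] [ 0.6708 -0.1844]
[315. 296.] [18. 84.] [ 0.443  -0.1818]
[355. 292.] [13. 43.] [ 0.4921 -0.234 ]
[324. 328.] [13. 44.] [ 0.399  -0.2295]
[ 0.45773796 -0.14373746  0.193784  ] [-3.14144475e+00 -1.37383750e-05  3.09858450e+00]
```

Emit:
play_rows(
  targets=[
    [0,0,0,0,0,-0.068,0.63],
    [-0.0162,-0.0195,0.03,0,0,0,0.63],
    [-0.0161,-0.0195,0.03,0,0,0,0.63],
    [0,0,0.03,0,0,0,0.63],
    [0,0,0.02,0,0,0,0.63],
    [0,0,0,0,0,0,0.63],
    [0,0,0,0,0,0,0.63],
  ],
)

```text
time_s: 14.35
tool_pos: [0.4914, -0.1808, 0.0839]
eef_rot: [3.141, -0.001, -3.114]
contact_force: [0.4, -0.2, 0.9]
opening: 0.0338
grasp_force: 0.0
```

```bash
python3 -c "
from h import *
to([.491,-.181,.028],3.167)"
```

```text
t 14.3 shift [ 0.0004 -0.0002  0.0559] turn [ 0.    -0.001  0.002]
  shift after turn [ 0.0004 -0.0002  0.0559]
```

Emit:
play_rows(
  targets=[
    [0,0,0.025,0,0,0,0.63],
    [0,0,0.02,0,0,0,0.63],
    [0,0,0.011,0,0,0,0.63],
    [0,0,0,0,0,0,0.63],
    [0,0,0,0,0,0,1],
    [0,0,0,0,0,0,1],
    [0,0,0,0,0,0,1],
    [0,0,0,0,0,0,1],
  ],
)

```text
time_s: 15.15
tool_pos: [0.492, -0.1818, 0.0288]
eef_rot: [-3.141, 0.002, -3.115]
contact_force: [-0.3, 1.3, 7.6]
opening: 0.0233
grasp_force: 20.0
```

Emit:
play_rows(
  targets=[
    [0,0,-0.02,0,0,0,1],
    [0,0,-0.03,0,0,0,1],
    [0,0,-0.03,0,0,0,1],
    [0,0,-0.03,0,0,0,1],
    [0,0,0,0,0,0.067,1],
    [0,0,0,0,0,0,1],
    [0,0,0,0,0,0,1],
  ],
)

```text
time_s: 15.85
tool_pos: [0.4908, -0.1814, 0.1375]
eef_rot: [3.141, -0.001, 3.103]
contact_force: [-0.5, 0.1, -1.1]
opening: 0.0229
grasp_force: 20.0
```

```bash
python3 -c "
from h import *
to([.661,-.022,.135],3.10)"
```

```text
t 15.8 shift [-0.1639  0.166   0.0024] turn [ 0.    -0.001  0.003]
  shift after turn [-0.1635  0.1664  0.0025]
```

Emit:
play_rows(
  targets=[
    [-0.0273,0.0277,0,0,0,0,1],
    [-0.0273,0.0277,0,0,0,0,1],
    [-0.0273,0.0277,0,0,0,0,1],
    [-0.0273,0.0277,0,0,0,0,1],
    [-0.0273,0.0277,0,0,0,0,1],
    [-0.0273,0.0277,0,0,0,0,1],
    [0,0,0.015,0,0,0,1],
    [0,0,0,0,0,0,1],
  ],
)

```text
time_s: 16.65
tool_pos: [0.66, -0.0212, 0.1194]
eef_rot: [-3.141, -0.005, 3.104]
contact_force: [-1.3, -0.8, -1.0]
opening: 0.023
grasp_force: 20.0
```

```bash
python3 -c "
from h import *
to([.661,-.022,.033],3.10)"
```

```text
t 16.6 shift [-0.0015 -0.0007  0.0864] turn [-0.    -0.005  0.004]
  shift after turn [-0.0011 -0.0007  0.0864]
```

Emit:
play_rows(
  targets=[
    [0,-0.001,0.02,0,0,0,1],
    [0,0,0.012,0,0,0,1],
    [0,0,0.012,0,0,0,1],
    [0,0,0.012,0,0,0,1],
    [0,0,0.012,0,0,0,1],
    [0,0,0.012,0,0,0,1],
    [0,0,0.008,0,0,0,1],
    [0,0,0,0,0,0,1],
  ],
)

```text
time_s: 17.45
tool_pos: [0.661, -0.0216, 0.0334]
eef_rot: [3.14, -0.002, 3.102]
contact_force: [0.6, 5.4, -1.3]
opening: 0.0231
grasp_force: 24.9
```

Emit:
play_rows(
  targets=[
    [0,0,0,0,0,0,1],
    [0,0,0,0,0,0,0.62],
    [0,0,0,0,0,0,0.62],
    [0,0,0,0,0,0,0.62],
    [0,0,0,0,0,0,0.62],
  ],
)

```text
time_s: 17.95
tool_pos: [0.6615, -0.0208, 0.0348]
eef_rot: [3.139, -0.0, 3.102]
contact_force: [0.3, 8.2, -1.6]
opening: 0.0345
grasp_force: 4.0
```

Emit:
play_rows(
  targets=[
    [0,0,-0.01,0,0,0,0.62],
    [0,0,-0.015,0,0,0,0.62],
    [0,0,-0.015,0,0,0,0.62],
    [0,0,-0.02,0,0,0,0.62],
    [0,0,-0.03,0,0,0,0.62],
    [0,0,-0.04,0,0,0,0.62],
    [0,0,-0.03,0,0,0,0.62],
    [0,0,0,0,0,0,0.62],
  ],
)

```text
time_s: 18.75
tool_pos: [0.6641, -0.0249, 0.2003]
eef_rot: [-3.141, 0.009, 3.099]
contact_force: [0.3, 0.4, 0.5]
opening: 0.035
grasp_force: 0.0
```

Emit:
play_rows(
  targets=[
    [0.035,-0.035,0,0,0,0,0.6],
    [0.035,-0.035,0,0,0,0,0.6],
    [0.035,-0.035,0,0,0,0,0.6],
    [0.035,-0.035,0,0,0,0,0.6],
    [0.035,-0.035,0,0,0,0,0.6],
    [0.025,-0.035,0,0,0,0,0.6],
    [0,0,0,0,0,0,0.6],
    [0,0,0,0,0,0,0.6],
  ],
)

```text
time_s: 19.55
tool_pos: [0.4521, -0.2264, 0.1948]
eef_rot: [-3.141, -0.0, 3.097]
contact_force: [-0.2, 0.6, 0.3]
opening: 0.0366
grasp_force: 0.0
```

Run:
```python
from h import *
d=cam("wrist","w4"); d2=cam("scene","s4"); pickle.dump(d,open("pics/w4.pkl","wb"))
cv2.imwrite("pics/c4.png",np.hstack([d["img"][30:290,110:370],cv2.resize(d2["img"][115:375,200:460],(260,260))]))
s=ctrl.get_state();print(s["tool_pos"],s["eef_rot"])
```

```text
[ 0.45361712 -0.22442917  0.19462658] [3.14142557e+00 1.38869358e-04 3.10126065e+00]
```

View pics/c4.png

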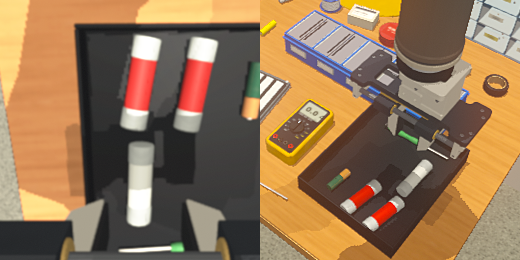

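Run:
```python
from h import *
d=pickle.load(open("pics/w4.pkl","rb"))
for n,a,b in(("C",(252,172),(250,256)),("r1",(258,67),(243,161)),("r0",(315,68),(294,162))):
    p,q=ray(d,*a,.016),ray(d,*b,.016); v=q-p; print(n,((p+q)/2).round(4)[:2],"len",np.hypot(*v[:2]).round(3),"axis angle",np.arctan2(v[1],v[0]).round(3))
to([.491,-.233,.075],3.05)
```

```text
C [ 0.4954 -0.2321] len 0.088 axis angle -0.069
r1 [ 0.3996 -0.2283] len 0.084 axis angle -0.209
r0 [ 0.4026 -0.1801] len 0.084 axis angle -0.226
t 19.6 shift [-0.0377 -0.0071  0.1196] turn [0.    0.    0.051]
  shift after turn [-0.038  -0.0051  0.1196]
```

Emit:
play_rows(
  targets=[
    [0,0,0,0,0,0.051,0.6],
    [-0.0203,-0.0023,0.03,0,0,0,0.6],
    [-0.0202,-0.0022,0.03,0,0,0,0.6],
    [0,0,0.03,0,0,0,0.6],
    [0,0,0.03,0,0,0,0.6],
    [0,0,0,0,0,0,0.6],
    [0,0,0,0,0,0,0.6],
  ],
)

```text
time_s: 20.35
tool_pos: [0.4935, -0.2323, 0.0747]
eef_rot: [3.141, -0.001, 3.051]
contact_force: [-0.1, -0.4, 0.6]
opening: 0.0367
grasp_force: 0.0
```

```bash
python3 -c "
from h import *
to([.4935,-.2325,.028],3.05)"
```

```text
t 20.4 shift [-0.0001 -0.0003  0.0467] turn [ 0.    -0.001  0.001]
  shift after turn [-0.0001 -0.0002  0.0467]
```

Emit:
play_rows(
  targets=[
    [0,0,0.02,0,0,0,0.6],
    [0,0,0.017,0,0,0,0.6],
    [0,0,0.01,0,0,0,0.6],
    [0,0,0,0,0,0,0.6],
    [0,0,0,0,0,0,1],
    [0,0,0,0,0,0,1],
    [0,0,0,0,0,0,1],
    [0,0,0,0,0,0,1],
  ],
)

```text
time_s: 21.15
tool_pos: [0.4938, -0.2333, 0.0287]
eef_rot: [-3.141, 0.002, 3.05]
contact_force: [-1.2, 0.2, 7.4]
opening: 0.0234
grasp_force: 20.0
```

Emit:
play_rows(
  targets=[
    [0,0,-0.02,0,0,0,1],
    [0,0,-0.03,0,0,0,1],
    [0,0,-0.03,0,0,0,1],
    [0,0,-0.03,0,0,0,1],
    [0,0,0,0,0,-0.05,1],
    [0,0,0,0,0,0,1],
    [0,0,0,0,0,0,1],
  ],
)

```text
time_s: 21.85
tool_pos: [0.4926, -0.2329, 0.1374]
eef_rot: [3.141, -0.001, 3.098]
contact_force: [-0.4, -0.7, -1.2]
opening: 0.0235
grasp_force: 20.0
```

```bash
python3 -c "
from h import *
to([.6535,-.182,.135],3.10)"
```

```text
t 21.9 shift [-0.1585  0.0578  0.0024] turn [ 0.    -0.001 -0.002]
  shift after turn [-0.1586  0.0575  0.0024]
```

Emit:
play_rows(
  targets=[
    [-0.032,0.0116,0,0,0,0,1],
    [-0.032,0.0116,0,0,0,0,1],
    [-0.032,0.0116,0,0,0,0,1],
    [-0.032,0.0116,0,0,0,0,1],
    [-0.032,0.0116,0,0,0,0,1],
    [0,0,0.015,0,0,0,1],
    [0,0,0,0,0,0,1],
    [0,0,0,0,0,0,1],
  ],
)

```text
time_s: 22.65
tool_pos: [0.6536, -0.1825, 0.1215]
eef_rot: [-3.141, -0.003, 3.098]
contact_force: [-0.2, -0.7, -0.1]
opening: 0.0234
grasp_force: 20.0
```

```bash
python3 -c "
from h import *
to([.6545,-.182,.033],3.10)"
```

```text
t 22.6 shift [-0.0012  0.0006  0.0884] turn [-0.    -0.003 -0.002]
  shift after turn [-0.0009  0.0005  0.0885]
```

Emit:
play_rows(
  targets=[
    [-0.001,0,0.02,0,0,0,1],
    [0,0,0.012,0,0,0,1],
    [0,0,0.012,0,0,0,1],
    [0,0,0.012,0,0,0,1],
    [0,0,0.012,0,0,0,1],
    [0,0,0.012,0,0,0,1],
    [0,0,0.009,0,0,0,1],
    [0,0,0,0,0,0,1],
  ],
)

```text
time_s: 23.45
tool_pos: [0.6556, -0.1806, 0.032]
eef_rot: [3.14, -0.002, 3.1]
contact_force: [0.3, 4.5, -2.7]
opening: 0.0233
grasp_force: 24.6
```

Emit:
play_rows(
  targets=[
    [0,0,0,0,0,0,1],
    [0,0,0,0,0,0,0.62],
    [0,0,0,0,0,0,0.62],
    [0,0,0,0,0,0,0.62],
    [0,0,0,0,0,0,0.62],
  ],
)

```text
time_s: 23.95
tool_pos: [0.6564, -0.1806, 0.034]
eef_rot: [3.14, -0.0, 3.101]
contact_force: [0.3, 5.8, -0.8]
opening: 0.0345
grasp_force: 3.3
```

Emit:
play_rows(
  targets=[
    [0,0,-0.01,0,0,0,0.62],
    [0,0,-0.015,0,0,0,0.62],
    [0,0,-0.015,0,0,0,0.62],
    [0,0,-0.02,0,0,0,0.62],
    [0,0,-0.03,0,0,0,0.62],
    [0,0,-0.04,0,0,0,0.62],
    [0,0,-0.03,0,0,0,0.62],
    [0,0,0,0,0,0,0.62],
  ],
)

```text
time_s: 24.75
tool_pos: [0.6588, -0.1845, 0.2]
eef_rot: [-3.138, 0.009, 3.098]
contact_force: [-0.3, -0.4, 0.5]
opening: 0.0349
grasp_force: 0.0
```

Emit:
play_rows(
  targets=[
    [0.04,-0.005,0,0,0,0,0.6],
    [0.04,-0.005,0,0,0,0,0.6],
    [0.04,-0.005,0,0,0,0,0.6],
    [0.04,-0.005,0,0,0,0,0.6],
    [0.04,0,0,0,0,0,0.6],
    [0.04,0,0,0,0,0,0.6],
    [0,0,0,0,0,0,0.6],
    [0,0,0,0,0,0,0.6],
  ],
)

```text
time_s: 25.55
tool_pos: [0.4152, -0.1927, 0.1942]
eef_rot: [-3.141, 0.001, 3.098]
contact_force: [0.6, 0.7, 0.5]
opening: 0.0368
grasp_force: 0.0
```

Run:
```python
from h import *
d=cam("wrist","w5"); d2=cam("scene","s5"); d3=cam("side","sd5"); pickle.dump(d,open("pics/w5.pkl","wb"))
cv2.imwrite("pics/c5.png",np.hstack([d["img"][0:260,110:370],cv2.resize(d2["img"][115:375,200:460],(260,260)),cv2.resize(d3["img"][130:260,150:280],(260,260))]))
red,wh,h=fuses(d)
for n,k in (("red",red),):
  for b in blobs(k,400):
    r=cv2.minAreaRect(np.argwhere(b)[:,::-1].astype(np.float32)); p=cv2.boxPoints(r)
    e=[(p[0]+p[1])/2,(p[2]+p[3])/2] if np.hypot(*(p[0]-p[1]))<np.hypot(*(p[1]-p[2])) else [(p[1]+p[2])/2,(p[0]+p[3])/2]
    P=[ray(d,*q,.016) for q in e]; v=P[0]-P[1]; v*=np.sign(v[0]); print(np.round(r[0]),np.mean(P,0)[:2].round(4),np.arctan2(v[1],v[0]).round(3))
s=ctrl.get_state();print(s["tool_pos"],s["eef_rot"])
```

```text
[215. 157.] [ 0.3996 -0.2293] -0.216
[268. 159.] [ 0.4035 -0.18  ] -0.208
[ 0.41695804 -0.19219985  0.19393052] [-3.14098204e+00  1.14192440e-03  3.09997424e+00]
```

View pics/c5.png

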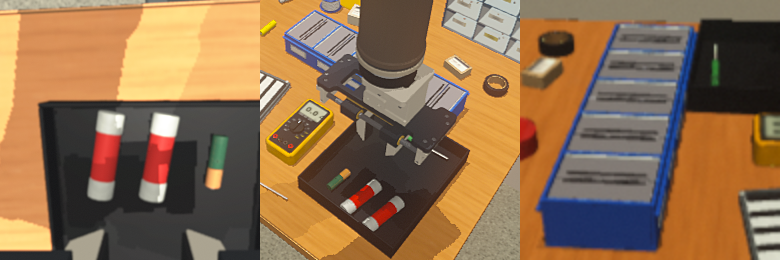

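```bash
python3 -c "
from h import *
to([.4026,-.1772,.028],2.93)"
```

```text
t 25.7 shift [0.0152 0.0145 0.1659] turn [-0.001  0.001  0.17 ]
  shift after turn [0.0172 0.0116 0.1659]
```

Emit:
play_rows(
  targets=[
    [0,0,0,0,0,0.085,0.61],
    [0,0,0,0,0,0.085,0.61],
    [0.009,0.006,0.03,0,0,0,0.61],
    [0.008,0.0056,0.03,0,0,0,0.61],
    [0,0,0.03,0,0,0,0.61],
    [0,0,0.025,0,0,0,0.61],
    [0,0,0,0,0,0,0.61],
    [0,0,0,0,0,0,0.61],
  ],
)

```text
time_s: 26.5
tool_pos: [0.402, -0.177, 0.0787]
eef_rot: [-3.141, -0.001, 2.93]
contact_force: [0.4, -0.3, -0.2]
opening: 0.0362
grasp_force: 0.0
```

```bash
python3 -c "
from h import *
to([.4026,-.1772,.028],2.93)"
```

```text
t 26.5 shift [-0.0006 -0.      0.0507] turn [-0.    -0.001 -0.   ]
  shift after turn [-0.0006 -0.      0.0507]
```

Emit:
play_rows(
  targets=[
    [0,0,0.02,0,0,0,0.61],
    [0,0,0.017,0,0,0,0.61],
    [0,0,0.011,0,0,0,0.61],
    [0,0,0,0,0,0,0.61],
    [0,0,0,0,0,0,1],
    [0,0,0,0,0,0,1],
    [0,0,0,0,0,0,1],
    [0,0,0,0,0,0,1],
  ],
)

```text
time_s: 27.3
tool_pos: [0.4022, -0.1772, 0.0315]
eef_rot: [-3.142, 0.002, 2.93]
contact_force: [-1.5, -0.6, 7.2]
opening: 0.0232
grasp_force: 20.0
```

Emit:
play_rows(
  targets=[
    [0,0,-0.02,0,0,0,1],
    [0,0,-0.03,0,0,0,1],
    [0,0,-0.03,0,0,0,1],
    [0,0,-0.04,0,0,0,1],
    [0,0,-0.03,0,0,0,1],
    [0,0,0,0,0,0,1],
    [0,0,0,0,0,0,1],
  ],
)

```text
time_s: 28.0
tool_pos: [0.4017, -0.1768, 0.1812]
eef_rot: [3.141, 0.002, 2.93]
contact_force: [-0.7, -0.4, -1.7]
opening: 0.0231
grasp_force: 20.0
```

Run:
```python
from h import *
R=Ro.from_euler("z",.133)
for y in(.039,-.039): print(R.apply([0,y,0])+[.459,.1785,0])
to([.464,.140,.18],np.pi+.133)
```

```text
[0.45382828 0.21715557 0.        ]
[0.46417172 0.13984443 0.        ]
t 28.0 shift [0.0057 0.3228 0.0013] turn [-0.     0.002 -0.345]
  shift after turn [-0.1037  0.3058  0.0012]
```

Emit:
play_rows(
  targets=[
    [0,0,0,0,0,-0.115,1],
    [0,0,0,0,0,-0.115,1],
    [0,0,0,0,0,-0.115,1],
    [-0.0104,0.0384,0,0,0,0,1],
    [-0.0104,0.0384,0,0,0,0,1],
    [-0.0104,0.0384,0,0,0,0,1],
    [-0.0104,0.0384,0,0,0,0,1],
    [-0.0104,0.0384,0,0,0,0,1],
  ],
)

```text
time_s: 28.8
tool_pos: [0.4266, 0.0217, 0.1794]
eef_rot: [3.142, -0.003, -3.009]
contact_force: [1.3, 0.1, -1.9]
opening: 0.0233
grasp_force: 20.0
```

Emit:
play_rows(
  targets=[
    [-0.0104,0.0384,0,0,0,0,1],
    [-0.0104,0.0384,0,0,0,0,1],
    [-0.0104,0.0384,0,0,0,0,1],
    [-0.0104,0.0384,0,0,0,0,1],
    [-0.0104,0.038,0,0,0,0,1],
    [0,0,0.04,0,0,0,1],
    [0,0,0.04,0,0,0,1],
    [0,0,0,0,0,0,1],
  ],
)

```text
time_s: 29.6
tool_pos: [0.4497, 0.2151, 0.0954]
eef_rot: [-3.138, -0.01, -3.008]
contact_force: [-1.3, 0.2, -0.9]
opening: 0.0233
grasp_force: 20.0
```

Run:
```python
from h import *
to([.4538,.2172,.037],np.pi+.133)
d=cam("wrist","w6"); d2=cam("side","sd6")
cv2.imwrite("pics/c6.png",np.hstack([cv2.resize(d["img"],(400,300)),cv2.resize(d2["img"][180:310,220:390],(392,300))]))
print([((proj(d2,ctrl.get_state()["tool_pos"]+[0,0,-.015])-[220,180])*2.306+[400,0]).round()])
```

```text
t 29.6 shift [-0.005   0.0017  0.0583] turn [-0.004 -0.01   0.001]
  shift after turn [-0.0044  0.0015  0.0584]
[array([600., 121.])]
```

View pics/c6.png

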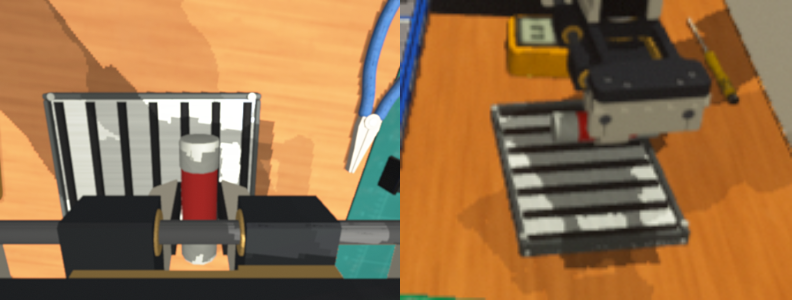

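Run:
```python
from h import *
d=cam("wrist"); g=cv2.cvtColor(d["img"],cv2.COLOR_BGR2GRAY).astype(float)
R=Ro.from_euler("z",.133)
for v in(140,150,160):
    row=cv2.GaussianBlur(g,(5,1),0)[v]
    mins=[u for u in range(65,335) if row[u]==row[u-8:u+9].min() and row[u]<90]
    print(v,mins,[(R.inv().apply(ray(d,u,v,.011)-[.459,.1785,0])*1000).round(1)[:2].tolist() for u in mins])
for u,v in((61,123),(330,120)): print((R.inv().apply(ray(d,u,v,.014)-[.459,.1785,0])*1000).round(1))
to([.4538,.2172,.037],np.pi+.133)
```

```text
140 [80, 119, 159, 193, 237, 272, 311] [[-46.6, -76.0], [-46.7, -50.5], [-46.7, -24.3], [-46.7, -2.1], [-46.7, 26.6], [-46.7, 49.5], [-46.7, 74.9]]
150 [82, 120, 159, 198, 237, 272, 311] [[-40.0, -75.6], [-40.1, -50.6], [-40.1, -24.9], [-40.1, 0.8], [-40.1, 26.5], [-40.1, 49.6], [-40.2, 75.3]]
160 [83, 122, 160, 199, 233, 276, 315] [[-33.3, -76.0], [-33.3, -50.0], [-33.4, -24.7], [-33.4, 1.2], [-33.4, 23.8], [-33.4, 52.3], [-33.4, 78.3]]
[-57.9 -84.9  14. ]
[-59.9  85.9  14. ]
t 29.8 shift [-0.      0.0003  0.0642] turn [-0.    -0.001 -0.   ]
  shift after turn [-0.      0.0003  0.0642]
```

Emit:
play_rows(
  targets=[
    [-0.004,0,0.02,0,0,0,1],
    [0,0,0.02,0,0,0,1],
    [0,0,0.014,0,0,0,1],
    [0,0,0.007,0,0,0,1],
    [0,0,0.003,0,0,0,1],
    [0,0,0,0,0,0,1],
    [0,0,0,0,0,0,1],
  ],
)

```text
time_s: 30.45
tool_pos: [0.4583, 0.218, 0.0377]
eef_rot: [3.141, 0.001, -3.009]
contact_force: [0.2, -0.3, -1.3]
opening: 0.0234
grasp_force: 20.0
```

Not touching yet; fuse bottom ≈2 mm above. Release, rise, return towards the bin.

Emit:
play_rows(
  targets=[
    [0,0,0.001,0,0,0,1],
    [0,0,0,0,0,0,0.7],
    [0,0,0,0,0,0,0.62],
    [0,0,0,0,0,0,0.62],
    [0,0,0,0,0,0,0.62],
    [0,0,-0.01,0,0,0,0.62],
    [0,0,-0.02,0,0,0,0.62],
    [0,0,-0.02,0,0,0,0.62],
  ],
)

```text
time_s: 31.25
tool_pos: [0.4575, 0.2175, 0.0867]
eef_rot: [-3.141, -0.001, -3.008]
contact_force: [-0.4, 0.5, -0.3]
opening: 0.0346
grasp_force: 0.0
```

Emit:
play_rows(
  targets=[
    [0,0,-0.04,0,0,0,0.6],
    [0,0,-0.04,0,0,0,0.6],
    [0,0,-0.03,0,0,0.11,0.6],
    [0,0,0,0,0,0.11,0.6],
    [0,0,0,0,0,0.11,0.6],
    [0,0,0,0,0,0,0.6],
    [0,0,0,0,0,0,0.6],
  ],
)

```text
time_s: 31.95
tool_pos: [0.4575, 0.2176, 0.196]
eef_rot: [3.142, 0.0, 2.948]
contact_force: [0.4, -0.4, -0.3]
opening: 0.0367
grasp_force: 0.0
```

Run:
```python
from h import *
to([.415,-.215,.194],2.93)
d2=cam("side","sd7"); h=cv2.cvtColor(d2["img"],cv2.COLOR_BGR2HSV).astype(int)
red,wh,_=fuses(d2); R=Ro.from_euler("z",.133)
m=np.zeros(red.shape,bool);m[180:310,230:360]=True
for b in blobs(red&m,20): 
    c=np.argwhere(b).mean(0)[::-1]; print(c.round(),b.sum(),(R.inv().apply(ray(d2,*c,.02)-[.459,.1785,0])*1000).round(1))
```

```text
t 31.9 shift [-0.0415 -0.4327  0.002 ] turn [0.    0.    0.018]
  shift after turn [-0.0493 -0.4319  0.002 ]
[302. 262.] 276 [ 1.7 39.4 20. ]
```

Red0 is in the +39 groove. Back to the bin.

Emit:
play_rows(
  targets=[
    [0,0,0,0,0,0.018,0.6],
    [-0.005,-0.0432,0,0,0,0,0.6],
    [-0.005,-0.0432,0,0,0,0,0.6],
    [-0.005,-0.0432,0,0,0,0,0.6],
    [-0.005,-0.0432,0,0,0,0,0.6],
    [-0.005,-0.0432,0,0,0,0,0.6],
    [-0.005,-0.0432,0,0,0,0,0.6],
    [-0.005,-0.0432,0,0,0,0,0.6],
  ],
)

```text
time_s: 32.8
tool_pos: [0.4269, -0.087, 0.1958]
eef_rot: [3.141, 0.0, 2.927]
contact_force: [0.2, -0.2, 0.2]
opening: 0.0368
grasp_force: 0.0
```

Emit:
play_rows(
  targets=[
    [-0.005,-0.0432,0,0,0,0,0.6],
    [-0.005,-0.0432,0,0,0,0,0.6],
    [-0.005,-0.0432,0,0,0,0,0.6],
    [0,0,0,0,0,0,0.6],
    [0,0,0,0,0,0,0.6],
  ],
)

```text
time_s: 33.3
tool_pos: [0.414, -0.216, 0.1955]
eef_rot: [3.142, -0.001, 2.924]
contact_force: [-0.3, 0.8, -0.5]
opening: 0.0364
grasp_force: 0.0
```

Run:
```python
from h import *
d=cam("wrist","w8")
red,wh,h=fuses(d)
for b in blobs(red,400):
    r=cv2.minAreaRect(np.argwhere(b)[:,::-1].astype(np.float32)); p=cv2.boxPoints(r)
    e=[(p[0]+p[1])/2,(p[2]+p[3])/2] if np.hypot(*(p[0]-p[1]))<np.hypot(*(p[1]-p[2])) else [(p[1]+p[2])/2,(p[0]+p[3])/2]
    P=[ray(d,*q,.016) for q in e]; v=P[0]-P[1]; v*=np.sign(v[0]); print(np.round(r[0]),r[1],np.mean(P,0)[:2].round(4),np.arctan2(v[1],v[0]).round(3))
to([.398,-.229,.031],2.93)
```

```text
[238. 160.] (47.0, 25.0) [ 0.3989 -0.2292] -0.232
t 33.4 shift [ 0.0128 -0.0175  0.1645] turn [ 0.    -0.001 -0.004]
  shift after turn [ 0.0129 -0.0174  0.1645]
```

Emit:
play_rows(
  targets=[
    [0.0065,-0.0088,0.03,0,0,0,0.58],
    [0.006,-0.0087,0.03,0,0,0,0.58],
    [0,0,0.03,0,0,0,0.58],
    [0,0,0.03,0,0,0,0.58],
    [0,0,0.02,0,0,0,0.58],
    [0,0,0.017,0,0,0,0.58],
    [0,0,0.0075,0,0,0,0.58],
    [0,0,0,0,0,0,0.58],
  ],
)

```text
time_s: 34.15
tool_pos: [0.3984, -0.2282, 0.0306]
eef_rot: [3.141, -0.002, 2.929]
contact_force: [0.6, 0.5, -0.0]
opening: 0.0387
grasp_force: 0.0
```

Emit:
play_rows(
  targets=[
    [0,0,0,0,0,0,0.58],
    [0,0,0,0,0,0,1],
    [0,0,0,0,0,0,1],
    [0,0,0,0,0,0,1],
    [0,0,0,0,0,0,1],
  ],
)

```text
time_s: 34.65
tool_pos: [0.3989, -0.2296, 0.0318]
eef_rot: [3.142, 0.001, 2.927]
contact_force: [-1.1, 0.3, 7.5]
opening: 0.0235
grasp_force: 20.0
```

Emit:
play_rows(
  targets=[
    [0,0,-0.02,0,0,0,1],
    [0,0,-0.03,0,0,0,1],
    [0,0,-0.03,0,0,0,1],
    [0,0,-0.04,0,0,0,1],
    [0,0,-0.03,0,0,-0.115,1],
    [0,0,0,0,0,-0.115,1],
    [0,0,0,0,0,-0.115,1],
    [0,0,0,0,0,0,1],
  ],
)

```text
time_s: 35.45
tool_pos: [0.3983, -0.2296, 0.1815]
eef_rot: [-3.142, 0.001, -3.01]
contact_force: [0.3, -0.0, -0.8]
opening: 0.0233
grasp_force: 20.0
```

```bash
python3 -c "
from h import *
to([.468,.140,.18],np.pi+.133)"
```

```text
t 35.5 shift [-0.1176  0.3572  0.0016] turn [-0.     0.001 -0.001]
  shift after turn [-0.1181  0.3571  0.0015]
```

Emit:
play_rows(
  targets=[
    [-0.0118,0.0357,0,0,0,0,1],
    [-0.0118,0.0357,0,0,0,0,1],
    [-0.0118,0.0357,0,0,0,0,1],
    [-0.0118,0.0357,0,0,0,0,1],
    [-0.0118,0.0357,0,0,0,0,1],
    [-0.0118,0.0357,0,0,0,0,1],
    [-0.0118,0.0357,0,0,0,0,1],
    [-0.0118,0.0357,0,0,0,0,1],
  ],
)

```text
time_s: 36.25
tool_pos: [0.4548, 0.0673, 0.181]
eef_rot: [-3.142, -0.001, -3.016]
contact_force: [0.7, -0.6, -0.2]
opening: 0.0232
grasp_force: 20.0
```

Emit:
play_rows(
  targets=[
    [-0.0118,0.0357,0,0,0,0,1],
    [-0.0118,0.0357,0,0,0,0,1],
    [0,0,0.04,0,0,0,1],
    [0,0,0.04,0,0,0,1],
    [0,0,0,0,0,0,1],
    [0,0,0,0,0,0,1],
  ],
)

```text
time_s: 36.85
tool_pos: [0.4687, 0.1393, 0.1013]
eef_rot: [-3.141, -0.002, -3.014]
contact_force: [0.5, -0.5, -0.3]
opening: 0.0234
grasp_force: 20.0
```

```bash
python3 -c "
from h import *
to([.468,.1400,.037],np.pi+.133)"
```

```text
t 36.9 shift [0.0004 0.0008 0.0643] turn [-0.001 -0.002 -0.005]
  shift after turn [0.0006 0.0008 0.0643]
```

Emit:
play_rows(
  targets=[
    [0,0.001,0.02,0,0,-0.005,1],
    [0,0,0.02,0,0,0,1],
    [0,0,0.014,0,0,0,1],
    [0,0,0.007,0,0,0,1],
    [0,0,0.003,0,0,0,1],
    [0,0,0.001,0,0,0,1],
    [0,0,0,0,0,0,1],
  ],
)

```text
time_s: 37.55
tool_pos: [0.4696, 0.1409, 0.0371]
eef_rot: [3.141, 0.001, -3.007]
contact_force: [-0.3, 0.5, -0.9]
opening: 0.023
grasp_force: 20.0
```

Emit:
play_rows(
  targets=[
    [0,0,0,0,0,0,0.7],
    [0,0,0,0,0,0,0.62],
    [0,0,0,0,0,0,0.62],
    [0,0,0,0,0,0,0.62],
    [0,0,-0.01,0,0,0,0.62],
    [0,0,-0.02,0,0,0,0.62],
    [0,0,-0.02,0,0,0,0.62],
  ],
)

```text
time_s: 38.25
tool_pos: [0.4688, 0.1407, 0.0872]
eef_rot: [-3.141, -0.001, -3.006]
contact_force: [-0.4, -0.1, -0.5]
opening: 0.0351
grasp_force: 0.0
```

Emit:
play_rows(
  targets=[
    [0,0,-0.04,0,0,0,0.6],
    [0,0,-0.04,0,0,0,0.6],
    [0.02,0,-0.04,0,0,0,0.6],
    [0.03,0,-0.04,0,0,0,0.6],
    [0.02,0,0,0,0,0,0.6],
    [0,0,0,0,0,0,0.6],
    [0,0,0,0,0,0,0.6],
  ],
)

```text
time_s: 38.95
tool_pos: [0.3997, 0.1313, 0.2468]
eef_rot: [3.141, 0.001, -3.006]
contact_force: [-0.2, 0.4, 0.1]
opening: 0.0367
grasp_force: 0.0
```

Run:
```python
from h import *
d=cam("scene","s9"); d2=cam("side","sd9"); dw=cam("wrist","w9")
red,wh,_=fuses(d2); R=Ro.from_euler("z",.133)
m=np.zeros(red.shape,bool);m[180:310,230:360]=True
for b in blobs(red&m,20): 
    c=np.argwhere(b).mean(0)[::-1]; print(c.round(),b.sum(),(R.inv().apply(ray(d2,*c,.02)-[.459,.1785,0])*1000).round(1))
cv2.imwrite("pics/c9.png",np.hstack([cv2.resize(d["img"][110:370,110:420],(400,335)),cv2.resize(d2["img"][130:300,150:353],(400,335))]))
```

```text
[294. 235.] 227 [  1.2 -39.   20. ]
[302. 261.] 282 [ 1.3 38.9 20. ]
```

View pics/c9.png

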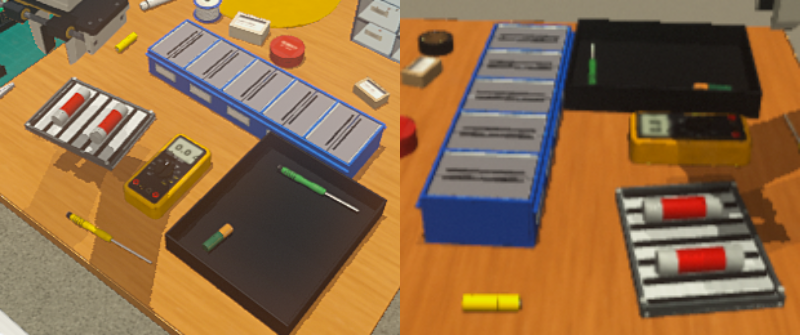

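Both reds are in grooves (-39 and +39 mm), all flaps are shut, and only the battery and screwdriver are left in the bin.

```bash
python3 -c "
from rig import ctrl
print(ctrl.job_done())"
```

```text
the job is handed in; nothing more can be done
None
```

The job is handed in: the three white fuses went into empty compartments 1, 2 and 4, both red fuses lie in bed grooves, the battery and screwdriver are still in the bin, and all flaps are shut; the robot's clock stood at about 39 s.

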